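Restock the condiment rack

ROBOT

A 6-joint arm with a two-finger parallel gripper is mounted at the origin on a cart in front of the work surface, level with it; the furniture and walls round the work are solid. World frame = base frame: x ahead of the robot, y to its left, z up, the work surface at z = 0. Lengths are in m, angles in rad, forces in N, time in s.
With the tool pointing down it reaches from about 0.275 to 0.825 m from the base axis. Payload 5.2 kg.
Tool frame: the origin (TCP) lies at the centre of the arm's flange, where the gripper is bolted on; the fingertips stand 186 mm ahead of it and the grasp point (between the pads) lies 167 mm ahead of it; z points along the fingers, y is the line along which they close (so a half turn about z gives the same grasp; the last joint's range is limited). The gripper opens to 93 mm and grips with 3 to 60 N. Pads are 15 mm wide; open, the fingers measure 128 mm over their backs; the gripper's body (75 mm by 188 mm) begins 65 mm behind the grasp point.
Start: joints at [1.024, 0.259, 1.535, -0, 1.348, -0.203], TCP at [0.185, 0.518, 0.405] pointing down, gripper open.
Joint ranges: [-3.14, 3.14], [-0.91, 2.08], [0.19, 2.58], [-1.22, 4.36], [0.22, 2.71], [-3.12, 3.12]. Speed limits (rad/s): [2.57, 2.57, 3.14, 3.14, 3.14, 3.14].

INTERFACE

Orientations are given as a rotation vector (axis times angle).
In Python, from cell import observe, read_camera, camera_model, manip gives the robot as it stands.
- The arm moves only by the tool send_rows, never from a script. Its argument "rows" is a list of rows, each a list of 7 numbers: the shift along the world's x, y, z in mm, then the turn, a rotation vector about the world's x, y, z in degrees, then the finger opening in mm, from 0 to 93. In form: [[x, y, z, ax, ay, az, hand], ...]. A call has 1 to 5 rows; each row shifts and turns the commanded pose from where the row before left it; what a row does not reach is not made up. A row lasts 1/12 s, in which the tool goes at most 41.7 mm and 7.16 degrees, less where a joint would pass 70% of its speed; a pose out of reach is approached as far as the arm can. A call is refused whole if a number of a shift passes 41.7 or a number of a turn 7.16, either way. A call with a gripper value outside its range is refused whole. The fingers move at their own pace and stop on an object; the grip force is fixed at half the most. Time passes only in rows, so rows that do not move let the fingers close. It gives the time, the measured TCP pose, the force, the opening and the grip force at its end, in the units of the state.
- observe(): the state, without advancing time (a new reading comes with each control period).
- read_camera(name): name is "scene" or "top"; returns (picture, depth): 420x560x3 uint8, red, green, blue; 420x560 float32, m along the optical axis (not along the pixel's ray), 0 where there is no reading.
- camera_model(name): a dict with "fx", "fy", "cx", "cy" (pixels), "origin" and "orientation" of the camera in the world. Camera axes: x right, y down, z forward; pixel columns grow to the right and rows downward; lengths in m; the calibration is good to about 2 mm. A picture is of the moment at which its call begins. camera_model takes no time and is no camera call.
- manip.hand_in(): hands the job in; it is judged then, once.
The state is a dict: "clock": time; "q": joint angles; "qd": joint speeds; "tau": joint torques, N m; "tcp_pos": TCP position; "eef_rot": TCP orientation; "wrist_force": force on the tool from outside, world axes, zero at the start; "ft_torque": the same for the moment, N m; "width": finger opening in m; "finger_force": force on a finger pad.
Only numpy, scipy, OpenCV 4.12 (cv2) and the standard library are available. Lean on these libraries where they do the work, as an engineer would, in place of code of your own. Each camera call takes 0.05 s, during which the arm holds its last target. There are 200 camera calls.

TASK

Take the flat white sauce bottle with the blue cap and the small spice jar that stand between the wood-and-wire condiment rack and the chopping board and put them back in the rack: stand the bottle upright inside the oblong wire loop, its broad side along the rack, and the spice jar upright inside the round wire loop, both standing on the rack's tray. Leave the other things on the worktop where they stand.

Things in the scene. Friction and masses are not known exactly. Their poses are not given: they have to be found in the camera images.
- rack: Fixed low rack: a plain wooden tray 112 x 256 mm, its top 10 mm above the worktop, under two loops of 5 mm steel wire, one oblong, one round; top of the wire 52.5 mm above the worktop. Rails 22 mm high along its long edges. Origin: centre of its underside, on the worktop; y runs along its length (oblong loop at -y, round loop at +y), x across it, z up.
- oblong_bay (a point): Centre of the oblong loop, on the tray's top (10 mm above the worktop). The opening is 66 mm along x and 98 mm along y, corner radius about 20 mm; the loop's wire lies 37.5 to 42.5 mm above this point. Axes as the rack's.
- round_bay (a point): Centre of the round loop, on the tray's top (10 mm above the worktop). The opening is 58 mm across; the loop's wire lies 37.5 to 42.5 mm above this point. Axes as the rack's.
- flat_bottle: White plastic sauce bottle with a blue cap, oval in section: 53 mm along its x, 87 mm along its y (broad side), 174 mm high; the cap (45 mm across) begins 147 mm up. Stands upright. Origin: centre of its underside; z up. 0.15 to 0.29 kg. Too wide to grip along y: grip across x, for instance 105 to 120 mm up.
- spice_jar: Small round spice jar with a red screw lid, 45 mm across, 106 mm high (lid from 85 mm up); the slimmer of the two jars with red lids. Stands upright. Origin: centre of its underside; z up. 0.08 to 0.15 kg.
- big_jar: Bystander: wide round jar with a red lid, 65 mm across, 100 mm high. Origin: centre of its underside. To be left alone.
- tomato: Bystander: tomato, 70 mm. Origin: centre of its underside. To be left alone.
- nozzle_bottle: Bystander: round white squeeze bottle with a pointed nozzle, 54 mm across, 197 mm high, at the back. Origin: centre of its underside. To be left alone.
There are look-alikes about, which are no part of the job. There is more than one size of the flat_bottle; the job needs the largest.

How it is judged:
By the outcome, as a careful person would: the job done as asked, in the order asked, and still so for the second after the job is handed in, with the robot touching nothing.
It also fails if it takes over 69 s, if anything falls off the work surface, if the arm or the gripper's body presses on something with over 40 N, if the wrist force passes 120 N, or if a joint passes its speed limit or range.

## Working session

There is one attempt and no reset: what is moved stays moved. The work goes in short steps, Python scripts to look and compute and a tool call to move; the robot and the scene stay as the last step left them, time stands still between calls to the robot, and variables do not carry over. Pictures are saved under pics/ and viewed, at most 10 in all, crops included, and the job is handed in when it is done.

Besides the shell and the picture viewer there is one more tool, called after "Call:" as name(argument=value, ...), one argument or row to a line, values as JSON. send_rows: Moves the arm, as the interface text tells. Its arguments: {"type":"object","properties":{"rows":{"type":"array","items":{"type":"array","items":{"type":"number"}}}},"required":["rows"]}

```bash
ls; mkdir -p pics; cat > h.py <<'E'
import numpy as np, cv2
from scipy.spatial.transform import Rotation as R
from cell import observe, read_camera, camera_model, manip
def cam(n):
    m=camera_model(n); o=np.array(m["orientation"],float)
    Rm=o if o.shape==(3,3) else (R.from_rotvec(o).as_matrix() if o.size==3 else None)
    return m,Rm,np.array(m["origin"])
def cloud(n,d):
    m,Rm,t=cam(n); v,u=np.mgrid[0:d.shape[0],0:d.shape[1]]
    p=np.stack([(u-m["cx"])/m["fx"]*d,(v-m["cy"])/m["fy"]*d,d],-1)@Rm.T+t
    p[d<=0]=np.nan; return p
def ray(n,u,v,z):
    m,Rm,t=cam(n); r=Rm@np.array([(u-m["cx"])/m["fx"],(v-m["cy"])/m["fy"],1]); return t+r*(z-t[2])/r[2]
E
python3 - <<'E'
from h import *
s=observe(); print(s["clock"],s["tcp_pos"],s["eef_rot"])
for n in("scene","top"):
    print(camera_model(n)); p,d=read_camera(n); cv2.imwrite(f"pics/{n}0.png",p[...,::-1]); np.savez(f"{n}0.npz",p=p,d=d)
E
```

```text
pics
0.0 [0.18524923 0.5176415  0.40390116] [-5.37271586e-01 -3.09464944e+00  2.68622204e-03]
{'fx': 454.339427829321, 'fy': 454.339427829321, 'cx': 282.6070316395335, 'cy': 214.32383848663807, 'origin': array([ 0.11778236, -0.67826844,  0.89631868]), 'orientation': array([-2.28176955,  0.6825444 , -0.26518684])}
{'fx': 412.7504326044784, 'fy': 412.7504326044784, 'cx': 279.65173001816237, 'cy': 209.24831647490927, 'origin': array([0.37059158, 0.03906379, 0.91819538]), 'orientation': array([-2.0578456 ,  2.1686315 , -0.22625885])}
```

View pics/scene0.png

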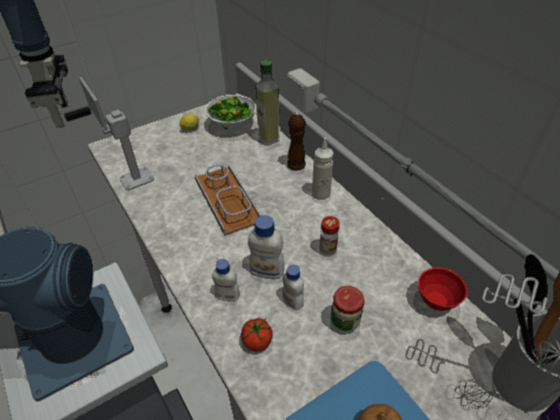

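View pics/top0.png

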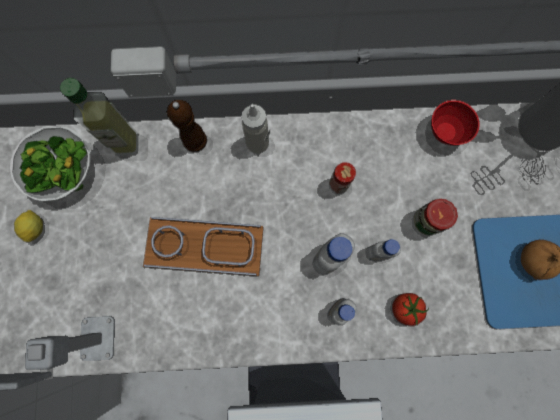

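Scene shows three blue-capped white bottles at (265,245), (226,280) and (293,286); the first is clearly the largest, so it is flat_bottle. There are two red-lidded jars: slim at scene (330,233) / top (343,178), which fits the spice jar, and wide at (347,308) / (438,216), the big jar. The rack is at top (205,246), with the round loop at (167,242) and the oblong at (229,246).

```bash
cat > m1.py <<'E'
from h import *
D={n:np.load(f"{n}0.npz") for n in("scene","top")}
def tri(a,b):
    A=[];B=[]
    for n,(u,v) in(("scene",a),("top",b)):
        m,Rm,t=cam(n); r=Rm@np.array([(u-m["cx"])/m["fx"],(v-m["cy"])/m["fy"],1]); r/=np.linalg.norm(r)
        P=np.eye(3)-np.outer(r,r); A.append(P);B.append(P@t)
    x=np.linalg.lstsq(np.vstack(A),np.hstack(B),rcond=None)[0]; return x,[np.linalg.norm(A[i]@x-B[i]) for i in(0,1)]
C={n:cloud(n,D[n]["d"]) for n in D}
for n in D:
    hsv=cv2.cvtColor(D[n]["p"],cv2.COLOR_RGB2HSV); c=C[n]
    for col,lo,hi in(("blue",(105,90,40),(130,255,255)),("red",(0,140,60),(6,255,255)),("wood",(7,110,50),(18,255,255))):
        k=cv2.inRange(hsv,lo,hi)
        if col=="red":k|=cv2.inRange(hsv,(173,140,60),(180,255,255))
        N,L,S,ce=cv2.connectedComponentsWithStats(k)
        for i in range(1,N):
            if S[i,4]>60:
                q=c[L==i]; q=q[~np.isnan(q[:,0])]
                if len(q)>10:
                    zt=np.percentile(q[:,2],95); tp=q[q[:,2]>zt-.006]
                    print(n,col,S[i],ce[i].round(1),"ztop %.3f"%zt,"topmid",((tp.max(0)+tp.min(0))/2).round(4),np.ptp(tp,axis=0).round(3))
# white body of big bottle: slices of both clouds
allp=np.vstack([C[n].reshape(-1,3) for n in C]); allp=allp[~np.isnan(allp[:,0])]
np.save("all.npy",allp)
a=D["scene"]["p"][190:340,180:380]; b=D["top"]["p"][150:350,290:490]
a=cv2.resize(a,(533,400),interpolation=3); b=cv2.resize(b,(266,266)); im=np.zeros((400,800,3),np.uint8); im[:,:533]=a; im[:266,533:799]=b
cv2.imwrite("pics/crop1.png",im[...,::-1])
E
python3 m1.py
```

```text
scene blue [255 216  19  21 282] [264.1 227. ] ztop 0.176 topmid [ 0.4497 -0.0785  0.1736] [0.037 0.038 0.007]
scene blue [217 260  12  14 121] [222.3 267.3] ztop 0.120 topmid [ 0.3349 -0.0882  0.1182] [0.025 0.026 0.008]
scene blue [287 266  12  14 118] [292.9 273. ] ztop 0.120 topmid [ 0.4541 -0.1862  0.118 ] [0.026 0.026 0.006]
scene red [322 217  17  17 153] [330.4 224.9] ztop 0.108 topmid [ 0.6132 -0.1098  0.1063] [0.039 0.042 0.007]
scene red [ 418  268   49   40 1455] [441.4 287.2] ztop 0.061 topmid [ 0.7307 -0.3702  0.0599] [0.108 0.103 0.009]
scene red [334 287  30  27 533] [348.6 299.6] ztop 0.101 topmid [ 0.5176 -0.3003  0.0993] [0.062 0.062 0.008]
scene red [242 324  30  27 474] [256.1 338.9] ztop 0.056 topmid [ 0.3292 -0.233   0.055 ] [0.051 0.051 0.009]
scene wood [292 115  11  10  69] [297.3 119.2] ztop 0.180 topmid [0.7377 0.2124 0.1774] [0.027 0.028 0.007]
scene wood [ 198  169   60   65 1079] [227.4 204.1] ztop 0.013 topmid [0.4863 0.2015 0.0113] [0.136 0.261 0.008]
scene wood [209 170  13   8  77] [215.7 173.8] ztop 0.013 topmid [0.5113 0.3076 0.0193] [0.038 0.03  
[... 1165 characters left out ...]
 0.3297 -0.2199  0.0557] [0.055 0.04  0.01 ]
top red [417 299   9  11  66] [421.2 304.7] ztop 0.058 topmid [ 0.3394 -0.2465  0.0554] [0.018 0.016 0.006]
top wood [170 100  15  15  95] [178.9 107.4] ztop 0.181 topmid [0.74   0.2192 0.1786] [0.03  0.028 0.007]
top wood [ 144  219  119   57 2509] [199.  247.1] ztop 0.013 topmid [0.4871 0.2017 0.0133] [0.136 0.262 0.013]
top wood [154 228  26  26 501] [167.1 241. ] ztop 0.013 topmid [0.5047 0.2827 0.011 ] [0.056 0.056 0.008]
top wood [ 205  230   47   32 1274] [227.9 245.8] ztop 0.013 topmid [0.4867 0.1474 0.0119] [0.072 0.102 0.01 ]
top wood [ 524  240   36   39 1133] [542.3 258.9] ztop 0.082 topmid [ 0.4184 -0.5143  0.0867] [0.041 0.038 0.022]
```

View pics/crop1.png

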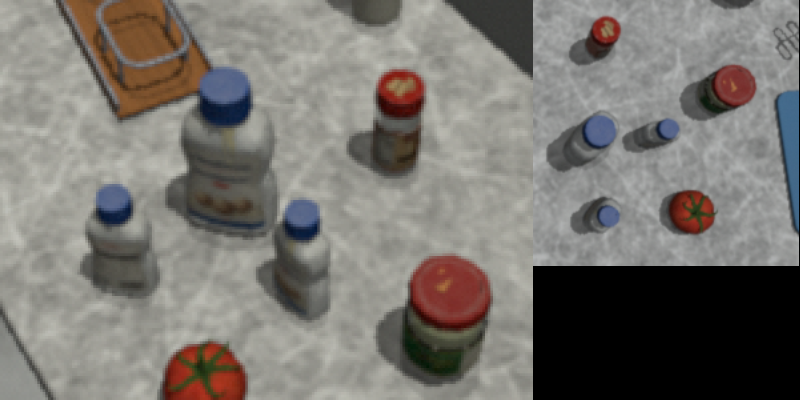

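The crop confirms it: the tall flat bottle at crop (225,150) and the slim red-lidded jar at (400,120). Next I'll get the bottle's yaw and the rack's loops.

```bash
cat > m2.py <<'E'
from h import *
for n in("scene","top"):
    f=np.load(f"{n}0.npz"); c=cloud(n,f["d"]).reshape(-1,3); c=c[~np.isnan(c[:,0])]
    w=c[(abs(c[:,0]-.5)<.1)&(abs(c[:,1]-.2)<.17)]
    k=w[w[:,2]<.035]
    t=w[(w[:,2]>.007)&(w[:,2]<.035)]
    r=cv2.minAreaRect((t[:,:2]*1000).astype(np.float32)); print(n,"rack",r)
    wz=w[(w[:,2]>.043)&(w[:,2]<.060)]; print("wire n",len(wz),np.percentile(wz[:,2],[5,50,95]).round(4))
    N,L=cv2.connectedComponents(cv2.dilate(cv2.inRange(np.zeros((1,1,3),np.uint8),(1,1,1),(2,2,2)),None))
    for nm,s in(("round",wz[wz[:,1]>.235]),("obl",wz[wz[:,1]<.225])):
        print(nm,len(s),cv2.minAreaRect((s[:,:2]*1000).astype(np.float32)),cv2.minEnclosingCircle((s[:,:2]*1000).astype(np.float32)))
    print("y hist",np.histogram(wz[:,1],np.arange(.08,.34,.01)))
    b=c[(np.hypot(c[:,0]-.45,c[:,1]+.076)<.065)]
    for z0,z1 in((.02,.05),(.05,.08),(.08,.11),(.11,.135)):
        s=b[(b[:,2]>z0)&(b[:,2]<z1)]; print(z0,len(s),s[:,:2].min(0).round(3),s[:,:2].max(0).round(3),cv2.minAreaRect((s[:,:2]*1000).astype(np.float32)))
    g=c[(np.hypot(c[:,0]-.45,c[:,1]+.076)<.07)&(c[:,2]>.02)]
    np.save(n+"_b.npy",g)
    s=c[(np.hypot(c[:,0]-.613,c[:,1]+.108)<.03)&(c[:,2]>.095)];print("jar",cv2.minEnclosingCircle((s[:,:2]*1000).astype(np.float32)),s[:,2].max())
g=np.vstack([np.load("scene_b.npy"),np.load("top_b.npy")+[0,-.002,0]])
im=np.full((560,700,3),255,np.uint8)
for p in g:
    z=p[2]; x=int((p[1]+.146)*5000); y=int((p[0]-.39)*4666)
    if 0<=x<700 and 0<=y<560: cv2.circle(im,(x,y),2,(0,0,255) if z>.12 else (0,160,0) if z>.08 else (255,0,0),-1)
cv2.imwrite("pics/plot.png",im)
E
python3 m2.py
```

```text
scene rack ((496.83709716796875, 199.32044982910156), (258.4103698730469, 131.0227813720703), 81.61658477783203)
wire n 284 [0.0472 0.0518 0.0546]
round 103 ((497.9825744628906, 269.3086853027344), (66.94242858886719, 64.567626953125), 22.643760681152344) ((497.06439208984375, 270.76202392578125), 35.30972671508789)
obl 181 ((480.9329528808594, 141.0333709716797), (110.47000885009766, 76.08880615234375), 81.84561157226562) ((482.5404357910156, 141.03585815429688), 56.95266342163086)
y hist (array([16, 30, 12, 11, 13, 10,  9, 10, 11, 11, 26, 22,  0,  0,  0, 10, 22,
       12,  8, 12, 14, 16,  9,  0,  0]), array([0.08, 0.09, 0.1 , 0.11, 0.12, 0.13, 0.14, 0.15, 0.16, 0.17, 0.18,
       0.19, 0.2 , 0.21, 0.22, 0.23, 0.24, 0.25, 0.26, 0.27, 0.28, 0.29,
       0.3 , 0.31, 0.32, 0.33]))
0.02 275 [ 0.414 -0.116] [ 0.487 -0.056] ((443.4577941894531, -89.69491577148438), (31.42218017578125, 82.94205474853516), 60.79346466064453)
0.05 283 [ 0.415 -0.113] [ 0.486 -0.048] ((444.93438720703125, -84.66907501220703), (37.817840576171875, 78.92666625976562), 55.62517166137695)
0.08 263 [ 0.414 -0.114
[... 1088 characters left out ...]
 0.28, 0.29,
       0.3 , 0.31, 0.32, 0.33]))
0.02 66 [ 0.412 -0.07 ] [ 0.462 -0.035] ((433.4596862792969, -48.26862335205078), (51.969303131103516, 24.378341674804688), 24.30196762084961)
0.05 60 [ 0.415 -0.076] [ 0.457 -0.038] ((431.0362854003906, -51.924991607666016), (49.32758712768555, 21.666370391845703), 37.69392776489258)
0.08 37 [ 0.414 -0.071] [ 0.475 -0.037] ((442.92950439453125, -52.12689208984375), (61.16929626464844, 31.760862350463867), 6.612443447113037)
0.11 334 [ 0.415 -0.11 ] [ 0.486 -0.038] ((449.5374755859375, -74.04443359375), (50.19158935546875, 79.2667007446289), 39.131805419921875)
jar ((612.6321411132812, -107.09522247314453), 22.355348587036133) 0.11069024248315817
```

View pics/plot.png

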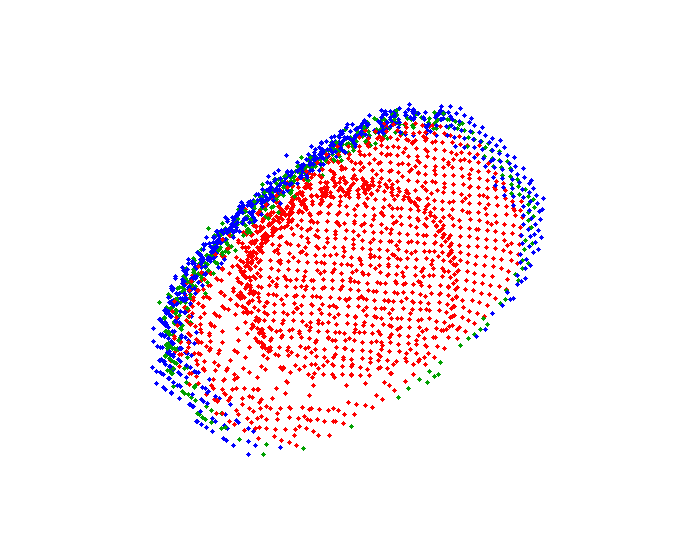

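```bash
python3 - <<'E'
from h import *
for sh in(0,.002,.004):
    g=np.vstack([np.load("scene_b.npy"),np.load("top_b.npy")+[0,-sh,0]]); g=g[g[:,2]<.14]
    h=cv2.convexHull((g[:,:2]*1000).astype(np.float32)); 
    # resample hull
    pts=h[:,0]; q=np.vstack([np.linspace(pts[i-1],pts[i],max(2,int(np.linalg.norm(pts[i]-pts[i-1])))) for i in range(len(pts))])
    print(sh,cv2.fitEllipse(q.astype(np.float32)), cv2.minAreaRect(h))
s=observe(); Rm=R.from_rotvec(s["eef_rot"]).as_matrix(); print(Rm.round(3)); print(s["width"],s["clock"])
E
```

```text
0 ((449.58355712890625, -75.466552734375), (56.92277908325195, 91.13322448730469), 39.86194610595703) ((449.8894348144531, -75.55474090576172), (56.00713348388672, 87.05583190917969), 45.415809631347656)
0.002 ((449.5457458496094, -76.44461822509766), (55.69203186035156, 89.88492584228516), 41.16305160522461) ((449.8894348144531, -76.55474090576172), (54.58269500732422, 85.65191650390625), 45.415809631347656)
0.004 ((449.4380798339844, -77.41017150878906), (54.51441955566406, 88.66504669189453), 42.61255645751953) ((449.8894348144531, -77.55474090576172), (53.15825653076172, 84.24800109863281), 45.415809631347656)
[[-0.941  0.337 -0.001]
 [ 0.337  0.941 -0.001]
 [ 0.    -0.002 -1.   ]]
0.0929572458166269 0.1
```

```bash
python3 - <<'E'
from h import *
for n in("scene","top"):
    f=np.load(f"{n}0.npz"); c=cloud(n,f["d"])
    c=c.reshape(-1,3); c=c[~np.isnan(c[:,0])]
    w=c[(c[:,2]>.12)&(c[:,0]>.0)&(c[:,0]<.75)&(c[:,1]>-.2)&(c[:,1]<.75)]
    ij=np.floor(w[:,:2]/.05).astype(int)
    for k in np.unique(ij,axis=0):
        z=w[(ij==k).all(1),2]; print(n[0],(k*50).tolist(),len(z),z.min().round(2),z.max().round(2),end=' | ')
    print()
E
```

```text
s [0, -100] 2057 0.12 0.3 | s [0, -50] 735 0.12 0.3 | s [0, 0] 555 0.29 0.3 | s [0, 50] 51 0.29 0.3 | s [0, 700] 153 0.12 0.19 | s [50, -100] 774 0.17 0.28 | s [50, -50] 1048 0.12 0.3 | s [50, 0] 90 0.25 0.3 | s [50, 700] 856 0.12 0.31 | s [100, -50] 42 0.19 0.25 | s [100, 0] 2 0.2 0.23 | s [100, 400] 229 0.3 0.35 | s [100, 450] 66 0.31 0.43 | s [100, 500] 72 0.39 0.5 | s [100, 650] 2 0.21 0.26 | s [100, 700] 1499 0.12 0.43 | s [150, 400] 425 0.28 0.35 | s [150, 450] 2291 0.22 0.53 | s [150, 500] 119 0.19 0.52 | s [150, 550] 13 0.21 0.23 | s [150, 700] 201 0.12 0.43 | s [200, 450] 560 0.31 0.53 | s [200, 500] 360 0.19 0.52 | s [200, 550] 308 0.2 0.35 | s [200, 600] 1 0.34 0.34 | s [200, 700] 545 0.12 0.45 | s [250, 400] 552 0.12 0.29 | s [250, 450] 112 0.2 0.29 | s [250, 500] 130 0.19 0.29 | s [250, 550] 16 0.2 0.29 | s [250, 650] 1 0.24 0.24 | s [250, 700] 1778 0.12 0.45 | s [300, -100] 15 0.12 0.12 | s [300, 400] 330 0.12 0.24 | s [300, 700] 350 0.14 0.44 | s [400, -200] 3 0.12 0.12 | s [400, -150] 20 0.12 0.14 | s [400, -100] 407 0.12 0.18 | s [400, -50] 6 0.13 0.13 | s [450, -200
[... 161 characters left out ...]
0, 200] 233 0.12 0.19 | s [700, 300] 96 0.12 0.21 | s [700, 350] 707 0.12 0.28 | s [700, 400] 4 0.19 0.2 | 
t [250, 400] 1179 0.12 0.29 | t [250, 450] 140 0.2 0.27 | t [250, 500] 2 0.2 0.21 | t [300, -100] 31 0.12 0.12 | t [300, 400] 807 0.12 0.24 | t [300, 450] 6 0.22 0.22 | t [400, -200] 10 0.12 0.12 | t [400, -150] 4 0.12 0.13 | t [400, -100] 428 0.12 0.18 | t [400, -50] 76 0.12 0.14 | t [450, -200] 17 0.12 0.12 | t [450, -150] 36 0.12 0.13 | t [450, -100] 316 0.12 0.18 | t [450, -50] 15 0.12 0.14 | t [700, 0] 9 0.12 0.15 | t [700, 50] 592 0.12 0.2 | t [700, 150] 62 0.12 0.17 | t [700, 200] 536 0.12 0.19 | t [700, 300] 9 0.13 0.2 | t [700, 350] 1784 0.12 0.27 | t [700, 400] 63 0.12 0.21 |
```

Call:
send_rows(
  rows=[
    [0,0,38,0,0,0,93],
    [0,0,38,0,0,0,93],
    [0,0,38,0,0,0,93],
    [0,0,38,0,0,0,93],
    [0,0,0,0,0,0,93],
  ],
)

```text
clock: 0.52
tcp_pos: [0.1852, 0.5178, 0.5648]
eef_rot: [0.536, 3.091, 0.019]
wrist_force: [0.2, 0.4, 0.4]
width: 0.0928
finger_force: 0.0
```

Call:
send_rows(
  rows=[
    [13,-30,0,0,0,-1.4,93],
    [13,-30,0,0,0,-1.4,93],
    [13,-30,0,0,0,-1.4,93],
    [13,-30,0,0,0,-1.4,93],
    [13,-30,0,0,0,-1.4,93],
  ],
)

```text
clock: 0.93
tcp_pos: [0.2505, 0.3665, 0.5561]
eef_rot: [-0.726, -3.056, 0.001]
wrist_force: [1.3, -0.2, 0.4]
width: 0.0927
finger_force: 0.0
```

Call:
send_rows(
  rows=[
    [13,-30,0,0,0,-1.4,93],
    [13,-30,0,0,0,-1.4,93],
    [13,-30,0,0,0,-1.4,93],
    [13,-30,0,0,0,-1.4,93],
    [13,-30,0,0,0,-1.4,93],
  ],
)

```text
clock: 1.35
tcp_pos: [0.3154, 0.2164, 0.5563]
eef_rot: [-0.912, -3.006, 0.0]
wrist_force: [-0.2, -0.3, 0.6]
width: 0.0933
finger_force: 0.0
```

Call:
send_rows(
  rows=[
    [13,-30,0,0,0,-1.4,93],
    [13,-30,0,0,0,-1.4,93],
    [13,-30,0,0,0,-1.4,93],
    [13,-30,0,0,0,-1.4,93],
    [13,-30,0,0,0,-1.4,93],
  ],
)

```text
clock: 1.77
tcp_pos: [0.3805, 0.0662, 0.5564]
eef_rot: [-1.094, -2.945, -0.0]
wrist_force: [0.4, 0.8, 0.2]
width: 0.093
finger_force: 0.0
```

Call:
send_rows(
  rows=[
    [13,-28,0,0,0,-1.4,93],
    [13,-28,0,0,0,-1.4,93],
    [13,-28,0,0,0,-1.4,93],
    [13,-28,0,0,0,-1.4,93],
    [0,0,0,0,0,0,93],
  ],
)

```text
clock: 2.18
tcp_pos: [0.4342, -0.0483, 0.5553]
eef_rot: [-1.243, -2.884, 0.003]
wrist_force: [0.5, 0.4, 0.8]
width: 0.0928
finger_force: 0.0
```

Call:
send_rows(
  rows=[
    [8,-16,-10,0,0,-1,93],
    [9.5,-16.5,-20,0,0,-1,93],
    [0,0,-38,0,0,0,93],
    [0,0,-38,0,0,0,93],
    [0,0,-30,0,0,0,93],
  ],
)

```text
clock: 2.6
tcp_pos: [0.449, -0.0763, 0.4178]
eef_rot: [-1.285, -2.864, -0.0]
wrist_force: [-0.6, -0.1, -1.7]
width: 0.0931
finger_force: 0.0
```

Call:
send_rows(
  rows=[
    [0,0,-30,0,0,0,93],
    [0,0,-30,0,0,0,93],
    [0,0,-30,0,0,0,93],
    [0,0,-15,0,0,0,93],
    [0,0,0,0,0,0,93],
  ],
)

```text
clock: 3.02
tcp_pos: [0.4481, -0.0756, 0.3121]
eef_rot: [-1.282, -2.859, -0.0]
wrist_force: [-0.8, 1.1, 0.3]
width: 0.0931
finger_force: 0.0
```

```bash
python3 - <<'E'
from h import *
s=observe(); Rm=R.from_rotvec(s["eef_rot"]).as_matrix(); print(s["tcp_pos"],np.degrees(np.arctan2(Rm[1,1],Rm[0,1])),Rm[:,2],s["wrist_force"])
p,_=read_camera("scene"); cv2.imwrite("pics/s1.png",cv2.resize(p[100:360,130:420],None,fx=2,fy=2)[...,::-1])
E
```

```text
[ 0.44813965 -0.07557642  0.31206705] 41.717752520958115 [-0.0073384   0.00336118 -0.99996742] [-0.76887842  1.10223425  0.32081188]
```

View pics/s1.png

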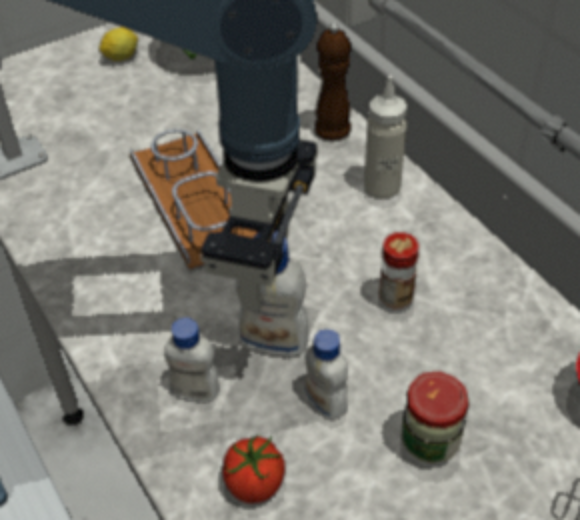

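The gripper straddles the bottle (crop ~(275,290)) and is clear of the small bottles. I'll go down 26 mm, gripping about 119 mm up, and close.

Call:
send_rows(
  rows=[
    [1,-1,-13,0,0,0,93],
    [0,0,-13,0,0,0,93],
    [0,0,0,0,0,0,93],
    [0,0,0,0,0,0,40],
    [0,0,0,0,0,0,40],
  ],
)

```text
clock: 3.48
tcp_pos: [0.4513, -0.0777, 0.2911]
eef_rot: [1.284, 2.865, 0.0]
wrist_force: [-0.0, 0.9, 0.5]
width: 0.084
finger_force: 0.0
```

Call:
send_rows(
  rows=[
    [0,0,0,0,0,0,40],
    [0,0,0,0,0,0,40],
    [0,0,0,0,0,0,40],
    [0,0,0,0,0,0,40],
    [0,0,0,0,0,0,40],
  ],
)

```text
clock: 3.9
tcp_pos: [0.4509, -0.0777, 0.29]
eef_rot: [1.285, 2.866, 0.0]
wrist_force: [0.2, -0.4, 0.3]
width: 0.0509
finger_force: 0.2
```

Call:
send_rows(
  rows=[
    [0,0,0,0,0,0,80],
    [0,0,0,0,0,0,80],
    [0,0,-6,0,0,0,80],
    [0,0,0,0,0,0,40],
    [0,0,0,0,0,0,40],
  ],
)

```text
clock: 4.32
tcp_pos: [0.4506, -0.0776, 0.2832]
eef_rot: [-1.285, -2.865, 0.0]
wrist_force: [-0.0, 0.7, -0.0]
width: 0.0618
finger_force: 0.0
```

Call:
send_rows(
  rows=[
    [0,0,0,0,0,0,40],
    [0,0,0,0,0,0,40],
    [0,0,0,0,0,0,40],
    [0,0,0,0,0,0,40],
    [0,0,0,0,0,0,40],
  ],
)

```text
clock: 4.73
tcp_pos: [0.4509, -0.0776, 0.2837]
eef_rot: [1.285, 2.867, 0.0]
wrist_force: [0.5, 0.4, -1.4]
width: 0.0481
finger_force: 29.8
```

Call:
send_rows(
  rows=[
    [0,0,0,0,0,0,40],
    [0,0,0,0,0,0,40],
    [0,0,0,0,0,0,40],
    [0,0,0,0,0,0,40],
    [0,0,0,0,0,0,40],
  ],
)

```text
clock: 5.15
tcp_pos: [0.4508, -0.0777, 0.2837]
eef_rot: [-1.285, -2.867, 0.0]
wrist_force: [0.3, -0.1, -1.7]
width: 0.0477
finger_force: 29.8
```

Call:
send_rows(
  rows=[
    [0,0,8,0,0,0,40],
    [0,0,20,0,0,0,40],
    [0,0,25,0,0,0,40],
    [0,0,25,0,0,0,40],
    [0,0,12,0,0,0,40],
  ],
)

```text
clock: 5.57
tcp_pos: [0.4513, -0.0778, 0.3772]
eef_rot: [1.283, 2.863, -0.0]
wrist_force: [0.5, -0.6, -2.3]
width: 0.0477
finger_force: 29.8
```

Call:
send_rows(
  rows=[
    [2,14.6,0,0,0,-3.3,40],
    [2,14.6,0,0,0,-3.3,40],
    [2,14.6,0,0,0,-3.3,40],
    [2,14.6,0,0,0,-3.3,40],
    [2,14.6,0,0,0,-3.3,40],
  ],
)

```text
clock: 5.98
tcp_pos: [0.4607, -0.004, 0.3744]
eef_rot: [1.687, 2.65, 0.0]
wrist_force: [0.4, -0.2, -0.7]
width: 0.0483
finger_force: 29.8
```

Call:
send_rows(
  rows=[
    [2,14.6,0,0,0,-3.3,40],
    [2,14.6,0,0,0,-3.3,40],
    [2,14.6,0,0,0,-3.3,40],
    [2,14.6,0,0,0,-3.3,40],
    [2,14.6,0,0,0,-3.3,40],
  ],
)

```text
clock: 6.4
tcp_pos: [0.4707, 0.0691, 0.3743]
eef_rot: [2.05, 2.381, -0.0]
wrist_force: [1.0, -0.4, -1.8]
width: 0.0478
finger_force: 29.8
```

Call:
send_rows(
  rows=[
    [2,14.6,0,0,0,-3.3,40],
    [2,14.6,0,0,0,-3.3,40],
    [2,14.6,0,0,0,-3.3,40],
    [2,14.6,0,0,0,-3.3,40],
    [2,14.6,0,0,0,-3.3,40],
  ],
)

```text
clock: 6.82
tcp_pos: [0.4807, 0.142, 0.3743]
eef_rot: [2.37, 2.062, -0.0]
wrist_force: [-0.1, -0.1, -1.5]
width: 0.048
finger_force: 29.8
```

Call:
send_rows(
  rows=[
    [0,0,0,0,0,0,40],
    [0,0,0,0,0,0,40],
    [0,0,0,0,0,0,40],
    [0,0,0,0,0,0,40],
    [0,0,0,0,0,0,40],
  ],
)

```text
clock: 7.23
tcp_pos: [0.4808, 0.1407, 0.3738]
eef_rot: [2.368, 2.065, -0.0]
wrist_force: [0.1, -0.4, -1.6]
width: 0.0479
finger_force: 29.8
```

```bash
cat > m3.py <<'E'
from h import *
import sys
s=observe(); Rm=R.from_rotvec(s["eef_rot"]).as_matrix(); print(s["clock"],s["tcp_pos"],np.degrees(np.arctan2(Rm[1,1],Rm[0,1])),Rm[:,2].round(4),s["wrist_force"].round(1),s["width"])
t=s["tcp_pos"]
ims=[]
for n in("scene","top"):
    p,d=read_camera(n); c=cloud(n,d).reshape(-1,3); c=c[~np.isnan(c[:,0])]
    np.savez(f"{n}_last.npz",p=p,d=d); ims.append(p)
im=np.zeros((420,800,3),np.uint8); im[:,:400]=cv2.resize(ims[0][110:278,150:310],(400,420)); im[:,400:]=cv2.resize(ims[1][150:318,130:290],(400,420))
cv2.imwrite(sys.argv[1],im[...,::-1])
for n in("scene","top"):
    f=np.load(f"{n}_last.npz"); c=cloud(n,f["d"]).reshape(-1,3); c=c[~np.isnan(c[:,0])]
    b=c[np.hypot(c[:,0]-t[0],c[:,1]-t[1])<.06]; zb=t[2]-.285
    for h0,h1 in((.005,.03),(.03,.06),(.06,.09)):
        q=b[(b[:,2]>max(zb+h0,.058))&(b[:,2]<zb+h1)]
        if len(q)>5: print(n,h0,len(q),cv2.minAreaRect((q[:,:2]*1000).astype(np.float32)),q[:,:2].min(0).round(4),q[:,:2].max(0).round(4))
E
python3 m3.py pics/c2.png
```

```text
7.2333 [0.48080353 0.14066313 0.37384084] -7.81523992651017 [-1.e-04 -2.e-04 -1.e+00] [ 0.1 -0.4 -1.6] 0.047885065982434166
scene 0.005 147 ((467.4951171875, 127.57990264892578), (37.69939422607422, 75.43362426757812), 33.62241744995117) [0.454  0.0954] [0.5019 0.1694]
scene 0.03 232 ((468.0588073730469, 127.0213394165039), (38.89958190917969, 73.23664855957031), 38.40977478027344) [0.4535 0.0965] [0.5025 0.1678]
scene 0.06 210 ((469.781005859375, 124.44792175292969), (40.29445266723633, 62.54050827026367), 51.08820724487305) [0.4537 0.1026] [0.5048 0.1597]
top 0.005 31 ((473.5000305175781, 106.10758972167969), (12.037610054016113, 43.60748291015625), 69.09699249267578) [0.4553 0.0997] [0.496  0.1195]
top 0.03 83 ((472.3205261230469, 105.62882232666016), (10.127607345581055, 37.8546142578125), 71.53631591796875) [0.456  0.1004] [0.4919 0.1164]
top 0.06 22 ((470.5000305175781, 107.56954193115234), (4.160224914550781, 26.125213623046875), 66.03717803955078) [0.4591 0.1041] [0.4833 0.114 ]
```

View pics/c2.png

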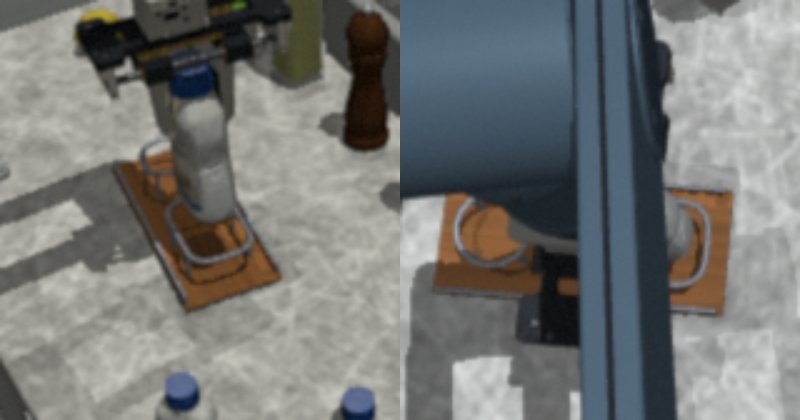

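Scene crop: the bottle hangs upright above the oblong loop (base ~(210,205), loop centre ~(210,235)), and in the top view its end sits inside the loop's end. The measured centre matches the bay to about 1 mm, so I'm lowering it.

Call:
send_rows(
  rows=[
    [0,0,-14,0,0,0,40],
    [0,0,-14,0,0,0,40],
    [0,0,-6,0,0,0,40],
    [0,0,-5,0,0,0,40],
    [0,0,0,0,0,0,40],
  ],
)

```text
clock: 7.75
tcp_pos: [0.4807, 0.1411, 0.3339]
eef_rot: [-2.367, -2.064, 0.002]
wrist_force: [-0.9, 0.7, -1.5]
width: 0.048
finger_force: 29.8
```

Call:
send_rows(
  rows=[
    [0,0,-5,0,0,0,40],
    [0,0,-5,0,0,0,40],
    [0,0,-5,0,0,0,40],
    [0,0,-5,0,0,0,40],
    [0,0,0,0,0,0,40],
  ],
)

```text
clock: 8.17
tcp_pos: [0.4805, 0.1413, 0.3137]
eef_rot: [-2.367, -2.065, 0.002]
wrist_force: [-0.0, 0.4, -2.6]
width: 0.0473
finger_force: 29.8
```

Call:
send_rows(
  rows=[
    [0,0,-5,0,0,0,40],
    [0,0,-5,0,0,0,40],
    [0,0,-4,0,0,0,40],
    [0,0,-3,0,0,0,40],
    [0,0,0,0,0,0,40],
  ],
)

```text
clock: 8.58
tcp_pos: [0.4806, 0.1413, 0.2969]
eef_rot: [-2.367, -2.065, 0.002]
wrist_force: [0.2, -0.3, -2.5]
width: 0.0477
finger_force: 29.8
```

Call:
send_rows(
  rows=[
    [0,0,-1,0,0,0,40],
    [0,0,-1,0,0,0,40],
    [0,0,-1,0,0,0,40],
    [0,0,-0.5,0,0,0,40],
    [0,0,0,0,0,0,40],
  ],
)

```text
clock: 9.0
tcp_pos: [0.4808, 0.1413, 0.2942]
eef_rot: [-2.367, -2.065, 0.0]
wrist_force: [-0.6, 0.3, -2.0]
width: 0.0477
finger_force: 29.8
```

Call:
send_rows(
  rows=[
    [0,0,-1,0,0,0,40],
    [0,0,0,0,0,0,40],
    [0,0,-1,0,0,0,40],
    [0,0,0,0,0,0,40],
    [0,0,0,0,0,0,40],
  ],
)

```text
clock: 9.42
tcp_pos: [0.4812, 0.1413, 0.2935]
eef_rot: [2.366, 2.065, 0.002]
wrist_force: [-1.4, -0.6, 7.3]
width: 0.0477
finger_force: 29.9
```

Contact with the tray at the expected height. Releasing.

Call:
send_rows(
  rows=[
    [0,0,0,0,0,0,54],
    [0,0,0,0,0,0,60],
    [0,0,0,0,0,0,70],
    [0,0,0,0,0,0,93],
    [0,0,0,0,0,0,93],
  ],
)

```text
clock: 9.83
tcp_pos: [0.4808, 0.1413, 0.2921]
eef_rot: [-2.367, -2.065, 0.0]
wrist_force: [0.4, -0.5, -0.0]
width: 0.0753
finger_force: 0.0
```

Call:
send_rows(
  rows=[
    [0,0,0,0,0,0,93],
    [0,0,0,0,0,0,93],
    [0,0,10,0,0,0,93],
    [0,0,25,0,0,0,93],
    [0,0,35,0,0,0,93],
  ],
)

```text
clock: 10.25
tcp_pos: [0.4799, 0.1412, 0.3612]
eef_rot: [-2.365, -2.063, 0.008]
wrist_force: [0.5, 0.3, 0.3]
width: 0.0932
finger_force: 0.0
```

Call:
send_rows(
  rows=[
    [0,0,35,0,0,0,93],
    [0,0,35,0,0,0,93],
    [12,-20,20,0,0,0,93],
    [17,-30,0,0,0,0,93],
    [17,-30,0,0,0,0,93],
  ],
)

```text
clock: 10.67
tcp_pos: [0.527, 0.0612, 0.4557]
eef_rot: [2.362, 2.066, 0.006]
wrist_force: [0.9, 0.5, -0.2]
width: 0.093
finger_force: 0.0
```

Call:
send_rows(
  rows=[
    [17,-30,0,0,0,0,93],
    [17,-30,0,0,0,0,93],
    [17,-30,0,0,0,0,93],
    [17,-30,0,0,0,0,93],
    [17,-30,0,0,0,0,93],
  ],
)

```text
clock: 11.08
tcp_pos: [0.6123, -0.0902, 0.4531]
eef_rot: [2.367, 2.065, 0.001]
wrist_force: [1.2, -0.2, 1.1]
width: 0.0933
finger_force: 0.0
```

Call:
send_rows(
  rows=[
    [0,-19,0,0,0,0,93],
    [0,0,-20,0,0,0,93],
    [0,0,-30,0,0,0,93],
    [0,0,0,0,0,0,93],
    [0,0,0,0,0,0,93],
  ],
)

```text
clock: 11.5
tcp_pos: [0.6114, -0.1076, 0.4014]
eef_rot: [-2.365, -2.063, 0.003]
wrist_force: [-1.2, -0.1, 0.7]
width: 0.0931
finger_force: 0.0
```

```bash
cat > m4.py <<'E'
from h import *
s=observe(); Rm=R.from_rotvec(s["eef_rot"]).as_matrix(); print(s["clock"],s["tcp_pos"],np.degrees(np.arctan2(Rm[1,1],Rm[0,1])))
for n in("scene","top"):
    p,d=read_camera(n); np.savez(f"{n}_last.npz",p=p,d=d); cv2.imwrite(f"pics/{n}4.png",p[...,::-1])
    c=cloud(n,d); hsv=cv2.cvtColor(p,cv2.COLOR_RGB2HSV)
    k=cv2.inRange(hsv,(105,90,40),(130,255,255)); r=cv2.inRange(hsv,(0,140,60),(6,255,255))|cv2.inRange(hsv,(173,140,60),(180,255,255))
    for nm,m,x,y in(("cap",k,.481,.142),("lid",r,.613,-.108),("lid_rack",r,.497,.271)):
        q=c[(m>0)&(np.hypot(c[...,0]-x,c[...,1]-y)<.05)]
        if len(q)>20:
            z=np.percentile(q[:,2],90); q=q[abs(q[:,2]-z)<.006]; print(n,nm,z.round(4),cv2.minEnclosingCircle((q[:,:2]*1000).astype(np.float32)))
E
python3 m4.py
```

```text
11.5 [ 0.61141043 -0.10761244  0.40139846] -7.809219616296813
scene cap 0.1853 ((481.79620361328125, 139.37591552734375), 21.043487548828125)
scene lid 0.1075 ((613.6157836914062, -110.48680114746094), 21.816987991333008)
top cap 0.1864 ((481.8642578125, 142.8253936767578), 20.896106719970703)
```

View pics/scene4.png

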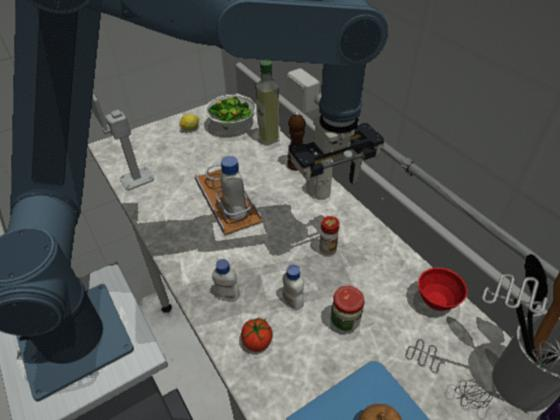

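The bottle stands in the oblong loop (scene (231,188)), with its cap top at 185 mm, i.e. on the tray. The gripper is above the spice jar (scene (329,235)); descending on it.

Call:
send_rows(
  rows=[
    [1.5,-1,-35,0,0,0,93],
    [0,0,-35,0,0,0,93],
    [0,0,-35,0,0,0,93],
    [0,0,-30,0,0,0,93],
    [0,0,-20,0,0,0,93],
  ],
)

```text
clock: 12.02
tcp_pos: [0.6134, -0.1082, 0.2464]
eef_rot: [-2.366, -2.066, 0.0]
wrist_force: [0.3, -0.0, 0.2]
width: 0.0932
finger_force: 0.0
```

Call:
send_rows(
  rows=[
    [0,0,-7,0,0,0,93],
    [0,0,0,0,0,0,93],
    [0,0,0,0,0,0,35],
    [0,0,0,0,0,0,35],
    [0,0,0,0,0,0,35],
  ],
)

```text
clock: 12.43
tcp_pos: [0.6143, -0.1089, 0.2427]
eef_rot: [2.364, 2.063, 0.003]
wrist_force: [0.3, 0.1, 0.1]
width: 0.0778
finger_force: 0.0
```

Call:
send_rows(
  rows=[
    [0,0,0,0,0,0,35],
    [0,0,0,0,0,0,35],
    [0,0,0,0,0,0,35],
    [0,0,0,0,0,0,35],
    [0,0,0,0,0,0,35],
  ],
)

```text
clock: 12.85
tcp_pos: [0.6134, -0.1087, 0.2404]
eef_rot: [2.367, 2.065, 0.0]
wrist_force: [0.3, -0.5, -1.3]
width: 0.0444
finger_force: 15.8
```

Call:
send_rows(
  rows=[
    [0,0,0,0,0,0,35],
    [0,0,0,0,0,0,35],
    [0,0,0,0,0,0,35],
    [0,0,0,0,0,0,35],
    [0,0,0,0,0,0,35],
  ],
)

```text
clock: 13.27
tcp_pos: [0.6134, -0.1087, 0.2403]
eef_rot: [2.367, 2.065, 0.0]
wrist_force: [-0.7, 0.6, 1.8]
width: 0.0443
finger_force: 30.0
```

Call:
send_rows(
  rows=[
    [0,0,20,0,0,0,35],
    [0,0,40,0,0,0,35],
    [0,0,40,0,0,0,35],
    [0,0,40,0,0,0,35],
    [0,0,40,0,0,0,35],
  ],
)

```text
clock: 13.68
tcp_pos: [0.613, -0.1085, 0.4214]
eef_rot: [-2.366, -2.064, 0.001]
wrist_force: [1.4, 0.3, -1.2]
width: 0.0444
finger_force: 30.0
```

Call:
send_rows(
  rows=[
    [0,0,20,0,0,0,35],
    [-8.3,27.1,0,0,0,0,35],
    [-8.3,27.1,0,0,0,0,35],
    [-8.3,27.1,0,0,0,0,35],
    [-8.3,27.1,0,0,0,0,35],
  ],
)

```text
clock: 14.1
tcp_pos: [0.5795, 0.0006, 0.4398]
eef_rot: [-2.368, -2.064, 0.001]
wrist_force: [-0.2, -0.4, -0.9]
width: 0.0443
finger_force: 30.0
```

Call:
send_rows(
  rows=[
    [-8.3,27.1,0,0,0,0,35],
    [-8.3,27.1,0,0,0,0,35],
    [-8.3,27.1,0,0,0,0,35],
    [-8.3,27.1,0,0,0,0,35],
    [-8.3,27.1,0,0,0,0,35],
  ],
)

```text
clock: 14.52
tcp_pos: [0.5379, 0.1365, 0.4397]
eef_rot: [-2.367, -2.065, 0.001]
wrist_force: [0.2, 0.5, -1.2]
width: 0.0438
finger_force: 30.0
```

Call:
send_rows(
  rows=[
    [-8.3,27.1,0,0,0,0,35],
    [-8.3,27.1,0,0,0,0,35],
    [-8.3,27.1,0,0,0,0,35],
    [-8.3,27.1,0,0,0,0,35],
    [-8.3,27.1,0,0,0,0,35],
  ],
)

```text
clock: 14.93
tcp_pos: [0.4964, 0.272, 0.4398]
eef_rot: [-2.367, -2.065, 0.001]
wrist_force: [-1.0, -0.6, -2.0]
width: 0.0442
finger_force: 30.0
```

Call:
send_rows(
  rows=[
    [0,0,-30,0,0,0,35],
    [0,0,-30,0,0,0,35],
    [0,0,-30,0,0,0,35],
    [0,0,-20,0,0,0,35],
    [0,0,0,0,0,0,35],
  ],
)

```text
clock: 15.35
tcp_pos: [0.4953, 0.2703, 0.325]
eef_rot: [-2.364, -2.063, 0.015]
wrist_force: [-0.9, -0.4, -0.9]
width: 0.0442
finger_force: 30.0
```

```bash
python3 m3.py pics/c5.png; python3 - <<'E'
from h import *
for n in("scene","top"):
    f=np.load(f"{n}_last.npz"); c=cloud(n,f["d"]).reshape(-1,3); c=c[~np.isnan(c[:,0])]; t=observe()["tcp_pos"]
    zb=t[2]-.240; b=c[(np.hypot(c[:,0]-t[0],c[:,1]-t[1])<.035)&(c[:,2]>zb+.003)&(c[:,2]<zb+.045)]
    # fixed-radius circle fit, side surface
    from scipy.optimize import least_squares
    if len(b)>15: r=least_squares(lambda x:np.hypot(b[:,0]-x[0],b[:,1]-x[1])-.0225,t[:2],loss="soft_l1",f_scale=.002); print(n,len(b),zb,r.x,b[:,2].min())
E
```

```text
15.35 [0.49525838 0.27027962 0.32501393] -7.7807128811023345 [-0.0097 -0.0031 -0.9999] [-0.9 -0.4 -0.9] 0.04420838057049142
scene 0.03 50 ((487.9964294433594, 256.7740478515625), (22.52998161315918, 43.23665237426758), 66.89580535888672) [0.4712 0.2458] [0.5123 0.2754]
scene 0.06 146 ((488.73626708984375, 256.8976745605469), (23.31428337097168, 45.26030731201172), 69.6174087524414) [0.4702 0.2438] [0.5136 0.2757]
top 0.03 24 ((488.0226745605469, 254.9735107421875), (9.5904541015625, 36.25400161743164), 68.16141510009766) [0.473  0.2489] [0.5066 0.2662]
top 0.06 90 ((488.5079345703125, 257.3673400878906), (15.722915649414062, 42.62971115112305), 65.87336730957031) [0.472  0.2484] [0.5112 0.2733]
scene 188 0.08982167955587578 [0.49381978 0.27022153] 0.09293694631868277
top 125 0.08982167955587578 [0.49470985 0.27149109] 0.0932337223183235
```

View pics/c5.png

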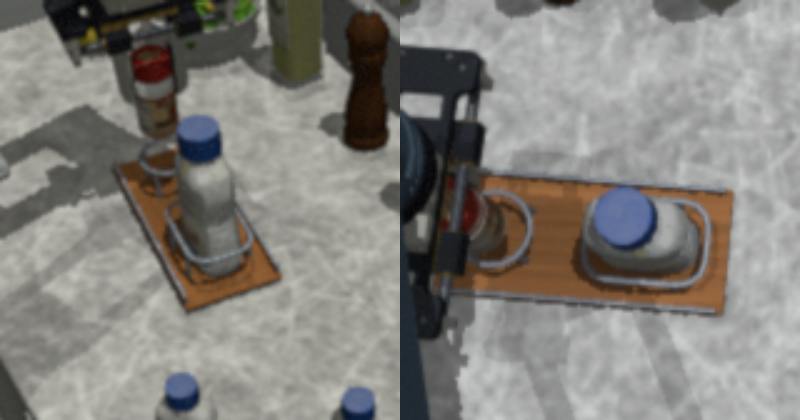

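The bottle stands properly inside its loop and the jar hangs above the round loop (scene crop (155,110)). I'll let the arm settle, then lower.

Call:
send_rows(
  rows=[
    [1,0,0,0,0,0,35],
    [0,0,0,0,0,0,35],
    [0,0,-8,0,0,0,35],
    [0,0,-8,0,0,0,35],
    [0,0,0,0,0,0,35],
  ],
)

```text
clock: 15.87
tcp_pos: [0.4976, 0.2705, 0.3128]
eef_rot: [-2.367, -2.064, 0.003]
wrist_force: [-0.6, -0.2, -1.8]
width: 0.0444
finger_force: 30.0
```

Call:
send_rows(
  rows=[
    [0,0,-6,0,0,0,35],
    [0,0,-6,0,0,0,35],
    [0,0,-5,0,0,0,35],
    [0,0,-5,0,0,0,35],
    [0,0,0,0,0,0,35],
  ],
)

```text
clock: 16.28
tcp_pos: [0.4978, 0.2706, 0.2908]
eef_rot: [-2.367, -2.065, 0.003]
wrist_force: [-0.1, -0.2, -1.9]
width: 0.0442
finger_force: 30.0
```

Call:
send_rows(
  rows=[
    [0,0,-6,0,0,0,35],
    [0,0,-6,0,0,0,35],
    [0,0,-5,0,0,0,35],
    [0,0,-5,0,0,0,35],
    [0,0,0,0,0,0,35],
  ],
)

```text
clock: 16.7
tcp_pos: [0.4977, 0.2706, 0.2689]
eef_rot: [-2.367, -2.065, 0.003]
wrist_force: [-0.3, 0.6, -0.9]
width: 0.044
finger_force: 30.0
```

Call:
send_rows(
  rows=[
    [0,0,-5,0,0,0,35],
    [0,0,-5,0,0,0,35],
    [0,0,-4,0,0,0,35],
    [0,0,-2,0,0,0,35],
    [0,0,0,0,0,0,35],
  ],
)

```text
clock: 17.12
tcp_pos: [0.498, 0.2706, 0.2536]
eef_rot: [-2.367, -2.065, 0.002]
wrist_force: [-0.6, 0.2, -1.3]
width: 0.0442
finger_force: 30.0
```

Call:
send_rows(
  rows=[
    [0,0,-1,0,0,0,35],
    [0,0,0,0,0,0,35],
    [0,0,-0.5,0,0,0,35],
    [0,0,0,0,0,0,35],
    [0,0,0,0,0,0,35],
  ],
)

```text
clock: 17.53
tcp_pos: [0.4982, 0.2708, 0.2529]
eef_rot: [2.367, 2.065, 0.0]
wrist_force: [-0.5, -0.2, -0.5]
width: 0.0442
finger_force: 30.0
```

Call:
send_rows(
  rows=[
    [0,0,-1,0,0,0,35],
    [0,0,0,0,0,0,35],
    [0,0,-1,0,0,0,35],
    [0,0,0,0,0,0,35],
    [0,0,0,0,0,0,35],
  ],
)

```text
clock: 17.95
tcp_pos: [0.4981, 0.2707, 0.2507]
eef_rot: [-2.367, -2.065, 0.0]
wrist_force: [0.4, 0.0, -1.7]
width: 0.044
finger_force: 30.0
```

Call:
send_rows(
  rows=[
    [0,0,-1,0,0,0,35],
    [0,0,0,0,0,0,35],
    [0,0,-0.5,0,0,0,35],
    [0,0,0,0,0,0,35],
    [0,0,0,0,0,0,35],
  ],
)

```text
clock: 18.37
tcp_pos: [0.4982, 0.2708, 0.2503]
eef_rot: [2.367, 2.065, 0.001]
wrist_force: [-2.0, -0.9, 6.5]
width: 0.0442
finger_force: 30.0
```

Contact with the tray. I'll release, retreat straight up, then check.

Call:
send_rows(
  rows=[
    [0,0,0,0,0,0,50],
    [0,0,0,0,0,0,56],
    [0,0,0,0,0,0,65],
    [0,0,0,0,0,0,80],
    [0,0,0,0,0,0,80],
  ],
)

```text
clock: 18.78
tcp_pos: [0.4982, 0.2707, 0.2491]
eef_rot: [-2.367, -2.065, 0.0]
wrist_force: [0.2, -0.5, -0.3]
width: 0.0714
finger_force: 0.0
```

Call:
send_rows(
  rows=[
    [0,0,0,0,0,0,80],
    [0,0,0,0,0,0,80],
    [0,0,15,0,0,0,80],
    [0,0,30,0,0,0,80],
    [0,0,40,0,0,0,80],
  ],
)

```text
clock: 19.2
tcp_pos: [0.4972, 0.2703, 0.3322]
eef_rot: [-2.365, -2.063, 0.01]
wrist_force: [1.1, -0.0, -0.1]
width: 0.08
finger_force: 0.0
```

Call:
send_rows(
  rows=[
    [0,0,40,0,0,0,80],
    [0,0,40,0,0,0,80],
    [0,0,40,0,0,0,80],
    [-30,-20,0,0,0,0,80],
    [-30,-20,0,0,0,0,80],
  ],
)

```text
clock: 19.62
tcp_pos: [0.4392, 0.2309, 0.4575]
eef_rot: [2.364, 2.064, 0.011]
wrist_force: [-0.9, -0.2, -1.0]
width: 0.0799
finger_force: 0.0
```

Call:
send_rows(
  rows=[
    [-30,-20,0,0,0,0,80],
    [-30,-20,0,0,0,0,80],
    [0,0,0,0,0,0,80],
    [0,0,0,0,0,0,80],
    [0,0,0,0,0,0,80],
  ],
)

```text
clock: 20.03
tcp_pos: [0.3785, 0.1908, 0.4548]
eef_rot: [2.367, 2.064, 0.003]
wrist_force: [-0.3, -0.2, 0.4]
width: 0.0798
finger_force: 0.0
```

```bash
python3 m4.py; python3 - <<'E'
import cv2,numpy as np
im=np.zeros((420,800,3),np.uint8); a=cv2.imread("pics/scene4.png"); b=cv2.imread("pics/top4.png")
im[:,:400]=cv2.resize(a[130:350,170:380],(400,420)); im[:,400:]=cv2.resize(b[150:318,130:290],(400,420)); cv2.imwrite("pics/fin.png",im)
E
```

```text
20.0333 [0.3785109  0.19080809 0.45480917] -7.821723984292202
scene cap 0.1855 ((480.84625244140625, 139.20159912109375), 20.815608978271484)
scene lid_rack 0.118 ((499.1029968261719, 267.58209228515625), 22.702951431274414)
top cap 0.1865 ((481.67767333984375, 142.7303466796875), 20.89490509033203)
```

View pics/fin.png

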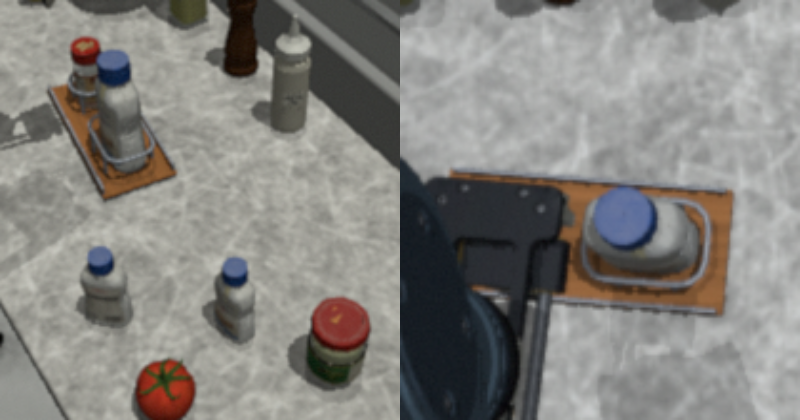

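Both stand upright in their loops: the jar lid top at 118 mm and the cap top at 185 mm put both on the tray. The bystanders haven't moved and the robot is clear.

```bash
python3 -c "
from cell import manip; print(manip.hand_in())"
```

```text
the job is handed in; nothing more can be done
None
```

The largest flat bottle stands upright in the oblong loop and the slim spice jar upright in the round loop, both on the tray; the job was handed in at about 20 s on the robot's clock with no bystander touched.

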